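# Open the sloping bottle case

## Task

Open the sloping bottle case so that the half bottles in it can be checked: first turn both wooden turn buttons well aside, clear of the panel, then lift the freed panel out and lay it flat, handle up, on the floor of the shallow tray. Set the panel down rather than dropping it, leave the buttons turned aside, and do not knock or shift the other things on the bench.

Things in the scene. Friction and masses are not known exactly. Their poses are not given: they have to be found in the camera images.
- case: fixed wooden case on a stand, half bottles inside. Its face (185 mm up the slope, 262 across) slopes 28 degrees and looks at the robot. Origin on the bench under the face's middle, which is 136 mm high; y across to the left, x away from the robot, face rising to +x: from 93 mm high at x -82 mm to 179 at +82; the back reaches +130. Rebate 135 x 175 x 10 mm deep in the face takes the panel
- button_left_grip (a point): middle of the left (+y) turn button's dark wooden bar, on its turning axis, 12 mm above the case's face, +106.5 mm along the case's y. Bar 68 mm long along this point's y (which turns with it), 14 mm wide along x, ends rounded, 20 mm tall along z (the face's outward normal), its underside 2 mm above the face
- button_left (a joint): turn of the left (+y) turn button about the face's normal, rad. 0: bar along the case's y axis, its end reaching 15 mm over the rebate; grows anticlockwise seen looking down on the face. Starts within 0.3 of 0, turns to 1.57 either way, light friction (0.04 N m), no spring, stays as left; the panel is free of it beyond 1.15 either way (1.3 to 1.5 is well aside)
- button_right_grip (a point): middle of the right (-y) turn button's dark wooden bar, on its turning axis, 12 mm above the case's face, -106.5 mm along the case's y. Bar 68 mm long along this point's y (which turns with it), 14 mm wide along x, ends rounded, 20 mm tall along z (the face's outward normal), its underside 2 mm above the face
- button_right (a joint): turn of the right (-y) turn button about the face's normal, rad. 0: bar along the case's y axis, its end reaching 15 mm over the rebate; grows anticlockwise seen looking down on the face. Starts within 0.3 of 0, turns to 1.57 either way, light friction (0.04 N m), no spring, stays as left; the panel is free of it beyond 1.15 either way (1.3 to 1.5 is well aside)
- panel: loose light wooden panel 130 (x) x 170 (y) x 10 mm (z), 0.15 to 0.31 kg, with a solid dark fin handle in its middle: 90 mm along y, 18 mm along x, top 44 mm above the underside. Origin: middle of the underside; z out of the face, x up the slope. Starts in the case's rebate, top flush with the face, 5 mm play each way, resting on the lower edge, held by the turn buttons
- panel_handle (a point): middle of the panel's fin handle, 27 mm above the middle of the panel's underside; axes as the panel's
- tray: fixed, empty, shallow wooden tray flat on the bench, outside 181 (x) x 226 (y) mm, inside 165 x 210, floor 6 mm above the bench, rims 20 mm high. Origin: middle of its underside; z up. Either the case is at the left and the tray at the right, or the other way round
- bottle_a: bystander: standing green half bottle, 62 mm across, 235 mm tall, on the left side of the bench
- bottle_b: bystander: standing green half bottle, 62 mm across, 235 mm tall, on the right side of the bench
- cork_tin: bystander: small round closed tin, 54 mm across, 60 mm tall, between the case and the tray
- cup: bystander: steel tasting cup, 72 mm across, 50 mm tall, behind the case and the tray
- mallet: bystander: hammer-shaped mallet, wooden handle, black head, 220 mm long, lying near the robot; origin under its middle
- brush: bystander: brush, 180 mm long, lying on the right of the bench; origin under its middle
- notebook: bystander: blue notebook, 150 x 105 x 14 mm, lying on the left of the bench
Not all that is in view belongs to the job. Of the things shaped like the panel, the wooden one is meant.

How it is judged:
By the outcome, as a careful person would: the job done as asked, in the order asked, and still so for the second after the job is handed in, with the robot touching nothing.
It also fails if it takes over 61 s, if anything falls off the work surface, if the arm or the gripper's body presses on something with over 40 N, if the wrist force passes 120 N, or if a joint passes its speed limit or range.

## Robot

A 6-joint arm with a two-finger parallel gripper is mounted at the origin on the work surface. World frame = base frame: x ahead of the robot, y to its left, z up, the work surface at z = 0. Lengths are in m, angles in rad, forces in N, time in s.
With the tool pointing down it reaches from about 0.225 to 0.875 m from the base axis. Payload 3.4 kg.
Tool frame: the origin (TCP) lies on the centre line of the jaws, within the pads' length; the fingertips stand 11 mm ahead of it and the grasp point (between the pads) lies 8 mm behind it; z points along the fingers, y is the line along which they close (so a half turn about z gives the same grasp; the last joint's range is limited). The gripper opens to 85 mm and grips with 20 to 120 N. Pads are 22 mm wide; open, the fingers measure 114 mm over their backs; the gripper's body (76 mm by 85 mm) begins 54 mm behind the grasp point. The pads swing forward as they close: fully open they stand 13 mm farther back than shut.
Start: joints at [-1.279, 0.276, 1.505, -0, 1.361, -0.121], TCP at [0.231, -0.527, 0.242] pointing down, gripper open.
Joint ranges: [-2.89, 2.89], [-0.75, 2.08], [0.22, 2.7], [-1.18, 4.32], [0.11, 2.71], [-2.7, 2.7]. Speed limits (rad/s): [2.57, 2.57, 3.14, 3.14, 3.14, 3.14].

## Interface

Orientations are given as a unit quaternion [w, x, y, z].
In Python, from rig import manip, eyes, job gives the robot as it stands.
- The arm moves only by the tool drive_tool, never from a script. Its argument "rows" is a list of rows, each a list of 3 entries, a list of its own where there are three numbers: the turn, a rotation vector about the world's x, y, z in rad, then the shift along the world's x, y, z in cm, then the finger opening in cm, from 0 to 8.54. A call has 1 to 8 rows; each row shifts and turns the commanded pose from where the row before left it; what a row does not reach is not made up. A row lasts 1/8 s, in which the tool goes at most 62.5 mm and 10.7 degrees, less where a joint would pass 70% of its speed; a pose out of reach is approached as far as the arm can. A call is refused whole if a number of a shift passes 6.25 or a number of a turn 0.188, either way. A call with a gripper value outside its range is refused whole. The fingers move at their own pace and stop on an object; "force" is the grip in N (left out, the last holds). Time passes only in rows, so rows that do not move let the fingers close. It gives the time, the measured TCP pose, the force, the opening and the grip force at its end, in the units of the state.
- manip.get_state(): the state, without advancing time (a new reading comes with each control period).
- eyes.get_image(name): name is "side" or "top"; returns the picture (384x512x3 uint8, red, green, blue); there is no depth.
- eyes.get_calibration(name): a dict with "camera_matrix" (3x3 intrinsics, pixels), "view" (4x4, takes a point from world to camera coordinates). Camera axes: x right, y up, looking along -z (the intrinsics and any distortion apply to the point x, -y, -z); pixel columns grow to the right and rows downward; lengths in m; the calibration is good to about 2 mm. A picture is of the moment at which its call begins. get_calibration takes no time and is no camera call.
- job.sign_off(): hands the job in; it is judged then, once.
The state is a dict: "clock": time; "qpos": joint angles; "qd": joint speeds; "effort": joint torques, N m; "position": TCP position; "ee_rot": TCP orientation; "contact_force": force on the tool from outside, world axes, zero at the start; "moment": the same for the moment, N m; "width": finger opening in m; "gripper_force": force on a finger pad.
Only numpy, scipy, OpenCV 4.12 (cv2) and the standard library are available. Lean on these libraries where they do the work, as an engineer would, in place of code of your own. Each camera call takes 0.05 s, during which the arm holds its last target. There are 200 camera calls.

## Working session

There is one attempt and no reset: what is moved stays moved. The work goes in short steps, Python scripts to look and compute and a tool call to move; the robot and the scene stay as the last step left them, time stands still between calls to the robot, and variables do not carry over. Pictures are saved under pics/ and viewed, at most 10 in all, crops included, and the job is handed in when it is done.

Besides the shell and the picture viewer there is one more tool, called after "Request:" as name(argument=value, ...) on one line, values as JSON. drive_tool: Moves the arm, as the interface text tells. Its arguments: {"type":"object","properties":{"rows":{"type":"array"},"force":{"type":"number"}},"required":["rows"]}

```bash
mkdir -p pics; ls; python3 - <<'E'
from rig import manip,eyes,job
import cv2,numpy as np
for n in("top","side"):
    im=eyes.get_image(n); cv2.imwrite(f"pics/{n}0.png",im[:,:,::-1]); c=eyes.get_calibration(n)
    print(n,np.round(c["camera_matrix"],1).tolist(),np.round(c["view"],4).tolist(),[k for k in c])
s=manip.get_state();print({k:np.round(v,3).tolist() for k,v in s.items()})
E
```

```text
pics
top [[346.9, 0.0, 254.4], [0.0, 346.9, 189.7], [0.0, 0.0, 1.0]] [[-0.0072, -1.0, 0.0054, -0.0077], [0.9847, -0.0062, 0.1742, -0.5573], [-0.1741, 0.0065, 0.9847, -1.0364], [0.0, 0.0, 0.0, 1.0]] ['camera_matrix', 'view']
side [[421.3, 0.0, 252.5], [0.0, 421.3, 188.9], [0.0, 0.0, 1.0]] [[-0.989, -0.1469, 0.014, 0.545], [0.0942, -0.5553, 0.8263, -0.1536], [-0.1136, 0.8186, 0.563, -1.6437], [0.0, 0.0, 0.0, 1.0]] ['camera_matrix', 'view']
{'clock': 0.1, 'qpos': [-1.279, 0.277, 1.506, -0.0, 1.361, -0.121], 'qd': [0.001, -0.001, -0.002, -0.0, 0.002, 0.0], 'effort': [0.002, -41.77, -24.641, 0.0, 0.006, -0.0], 'position': [0.231, -0.526, 0.242], 'ee_rot': [-0.001, 0.979, 0.205, -0.0], 'contact_force': [0.364, 0.226, -0.547], 'moment': [-0.011, -0.013, 0.03], 'gripper_force': 0.0, 'width': 0.085}
```

View pics/top0.png

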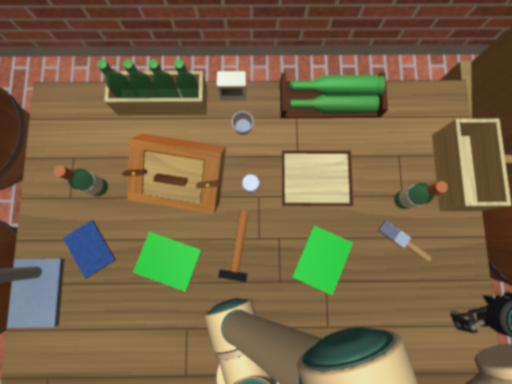

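View pics/side0.png

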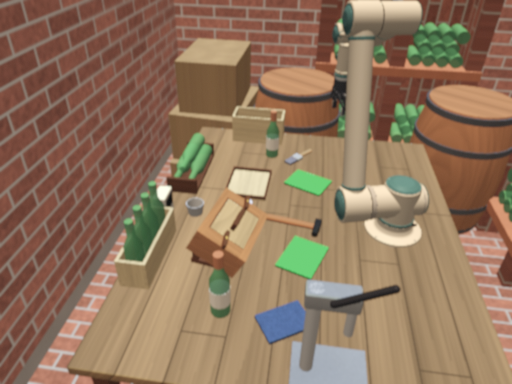

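The top view shows the case at the left (about 175,173), with dark bars at (134,173) and (207,184) and the fin at (170,181). The tray is at the right (317,178). The side view shows the case at (235,228) and the tray at (250,182). Panel-like things are the two green sheets (top 167,261 and 323,260), the tray's pale floor (317,178), and the wooden panel with the dark fin in the case (172,180). Only the last fits the description. I'll confirm it in an enlarged crop.

```bash
python3 - <<'E'
import cv2,numpy as np
t=cv2.imread("pics/top0.png");s=cv2.imread("pics/side0.png")
f=lambda im,x,y,w,h,k:cv2.resize(im[y:y+h,x:x+w],None,fx=k,fy=k,interpolation=cv2.INTER_CUBIC)
a=f(t,115,125,130,97,3*2*.5*2*.5*2) if 0 else f(t,115,128,133,100,3)
A=np.hstack([f(t,115,128,133,100,3),f(t,265,128,133,100,3)])
B=np.hstack([f(s,180,185,133,100,3),f(s,205,155,133,100,3)])
cv2.imwrite("pics/crop1.png",np.vstack([A,B]))
E
```

```text
(no output)
```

View pics/crop1.png

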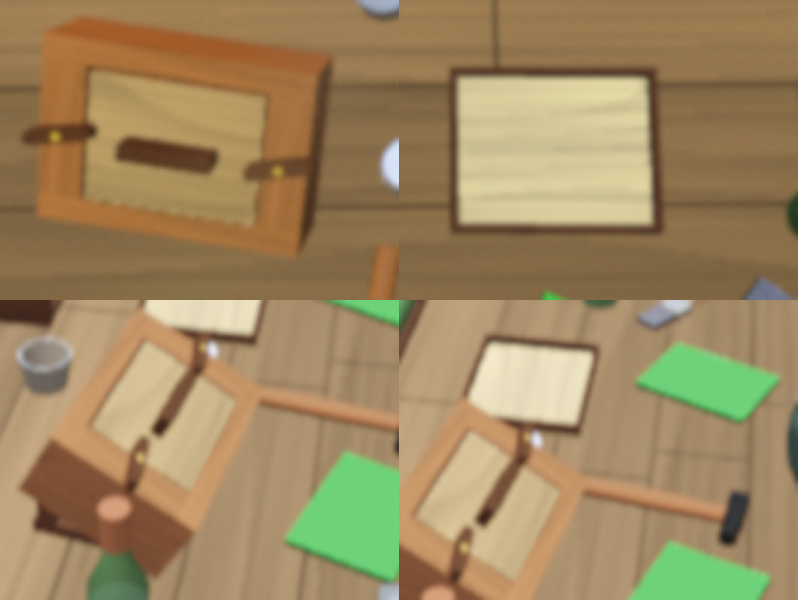

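The crop confirms it: the wooden panel with the dark fin sits in the case, with a yellow pin on each button at top (133,173) and (207,185), and side (226,237) and (249,201). The tray is empty, with a pale floor.

```bash
cat > h.py <<'E'
import cv2,numpy as np
from rig import manip,eyes,job
CAL={n:eyes.get_calibration(n) for n in("top","side")}
D=np.diag([1.,-1,-1])
def P(n):
    c=CAL[n];return np.array(c["camera_matrix"])@D@np.array(c["view"])[:3]
def tri(a,b):
    X=cv2.triangulatePoints(P("top"),P("side"),np.array(a,float).reshape(2,1),np.array(b,float).reshape(2,1)).ravel();return X[:3]/X[3]
def proj(n,X):
    x=P(n)@np.r_[X,1];return x[:2]/x[2]
def ray(n,uv):
    c=CAL[n];V=np.array(c["view"]);R=V[:3,:3];o=-R.T@V[:3,3]
    return o,R.T@D@np.linalg.solve(np.array(c["camera_matrix"]),np.r_[uv,1.])
def cast(n,uv,p,nrm=(0,0,1)):
    o,d=ray(n,uv);nrm=np.array(nrm);return o+d*(nrm@(np.array(p)-o))/(nrm@d)
def blobs(mask,roi,k=0):
    x,y,w,h=roi;m=np.zeros_like(mask);m[y:y+h,x:x+w]=mask[y:y+h,x:x+w]
    c,_=cv2.findContours(m,cv2.RETR_EXTERNAL,cv2.CHAIN_APPROX_NONE);return sorted(c,key=cv2.contourArea,reverse=True)
E
python3 - <<'E'
from h import *
T=cv2.imread("pics/top0.png");S=cv2.imread("pics/side0.png")
def pin(im,u,v,r=5):
    p=im[v-r:v+r+1,u-r:u+r+1].astype(float)
    w=np.clip(p[...,1]-p[...,0]-0,0,None)*(p[...,1]>p[...,2]*.72); # yellow
    w=np.clip(np.minimum(p[...,1],p[...,2])-p[...,0]-70,0,None)
    yy,xx=np.mgrid[-r:r+1,-r:r+1];return np.array([u+(w*xx).sum()/w.sum(),v+(w*yy).sum()/w.sum()]),int(w.max())
for nm,(a,b) in dict(L=((133,173),(226,237)),R=((207,185),(249,201))).items():
    pa,wa=pin(T,*a,4);pb,wb=pin(S,*b,4);X=tri(pa,pb)
    print(nm,pa.round(1),wa,pb.round(1),wb,X.round(4),"res",(proj("top",X)-pa).round(1),(proj("side",X)-pb).round(1))
# tray floor
out={}
for n,im,roi in(("top",T,(275,140,85,75)),("side",S,(220,160,60,45))):
    h=cv2.cvtColor(im,cv2.COLOR_BGR2HSV);m=((h[...,2]>185)&(h[...,1]<90)).astype(np.uint8)
    c=blobs(m,roi)[0];r=cv2.approxPolyDP(cv2.convexHull(c),6,True).reshape(-1,2);print(n,cv2.contourArea(c),r.tolist())
    out[n]=r
    for q in r: print("  z6",cast(n,q,(0,0,.006)).round(3))
# dark masks: bars and fin
h=cv2.cvtColor(T,cv2.COLOR_BGR2GRAY)
for nm,roi in dict(L=(120,165,32,16),R=(194,176,30,16),fin=(150,170,32,20)).items():
    m=(h<85).astype(np.uint8);
    for c in blobs(m,roi)[:2]: print(nm,cv2.contourArea(c),cv2.minAreaRect(c),c.reshape(-1,2).min(0),c.reshape(-1,2).max(0))
E
```

```text
L [132.9 173.2] 23 [nan nan] 0 [nan nan nan] res [nan nan] [nan nan]
R [207.  184.7] 17 [nan nan] 0 [nan nan nan] res [nan nan] [nan nan]
top 2893.5 [[346, 155], [348, 201], [286, 201], [285, 155]]
  z6 [ 0.68  -0.316  0.006]
  z6 [ 0.526 -0.315  0.006]
  z6 [ 0.527 -0.114  0.006]
  z6 [ 0.681 -0.114  0.006]
side 804.0 [[234, 171], [267, 172], [264, 194], [231, 191]]
  z6 [ 0.683 -0.303  0.006]
  z6 [ 0.53  -0.32   0.006]
  z6 [ 0.522 -0.14   0.006]
  z6 [ 0.666 -0.139  0.006]
L 72.5 ((134.44027709960938, 172.10401916503906), (5.18848180770874, 23.215129852294922), 86.18592071533203) [123 169] [146 175]
R 78.0 ((218.25, 184.24998474121094), (13.376890182495117, 13.891385078430176), 59.03623962402344) [209 176] [222 191]
R 18.0 ((201.5, 184.0), (4.0, 7.0), 90.0) [198 182] [205 186]
fin 163.0 ((167.87998962402344, 178.83999633789062), (27.435747146606445, 7.35391092300415), 8.130102157592773) [154 174] [181 184]<stdin>:7: RuntimeWarning: invalid value encountered in scalar divide
```

```bash
python3 - <<'E'
from h import *
T=cv2.imread("pics/top0.png");S=cv2.imread("pics/side0.png")
def pin(im,u,v,r=3):
    p=im[v-r:v+r+1,u-r:u+r+1].astype(float);g=np.minimum(p[...,1],p[...,2]*.8)-p[...,0]*.9
    w=np.clip(g-(np.median(g)+.45*(g.max()-np.median(g))),0,None)
    yy,xx=np.mgrid[-r:r+1,-r:r+1];return np.array([u+(w*xx).sum()/w.sum(),v+(w*yy).sum()/w.sum()])
X={}
for nm,(a,b) in dict(L=((133,173),(226,237)),R=((207,185),(249,201))).items():
    pa=pin(T,*a);pb=pin(S,*b);X[nm]=tri(pa,pb)
    print(nm,pa.round(1),pb.round(1),X[nm].round(4),"res",(proj("top",X[nm])-pa).round(1),(proj("side",X[nm])-pb).round(1))
L,R=X["L"],X["R"];d=L-R;print("sep",np.linalg.norm(d),"dz",d[2],"mid",(L+R)/2,"yaw",np.arctan2(-d[0],d[1]))
A=S[190:212,238:260];B=S[226:250,214:240]
cv2.imwrite("pics/c2.png",np.hstack([cv2.resize(A,(390,390),interpolation=0),cv2.resize(B,(390,390),interpolation=0)]))
E
```

```text
L [132.9 173.2] [226.2 237.1] [0.5885 0.3333 0.1562] res [-0.  -0.2] [0.1 0. ]
R [207.1 184.8] [246.9 200.2] [0.5547 0.1228 0.156 ] res [-0.  -0.5] [0.2 0.1]
sep 0.21323987604549652 dz 0.00019413618810099065 mid [0.57159613 0.22808035 0.15606822] yaw -0.15951483627922047
```

View pics/c2.png

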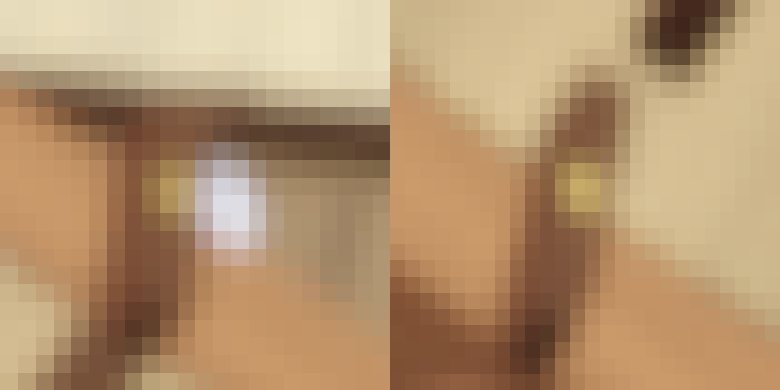

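The crops show a yellow pin on each bar in the side view, at (247,200) and (226,237). The triangulated pins are 213.2 mm apart (213 expected), level, and 156 mm high (155.5 expected), so the case pose is good. Next come the bar angles, the clearances and the first move.

```bash
cat >> h.py <<'E'
from scipy.spatial.transform import Rotation as Ro
L0=np.array([.5885,.3333,.1562]);R0=np.array([.5547,.1228,.1560]);yc=(L0-R0)*[1,1,0];yc/=np.linalg.norm(yc)
xh=np.array([yc[1],-yc[0],0]);a=np.radians(28);xc=xh*np.cos(a)+np.array([0,0,np.sin(a)]);nc=np.cross(xc,yc)
C=(L0+R0)/2-.0225*nc   # face middle
def tool(q): # tool R over face, y along bar x turned by q
    y=np.cos(q)*xc+np.sin(q)*yc;z=-nc;return np.c_[np.cross(y,z),y,z]
def face(x,y,z): return C+x*xc+y*yc+z*nc
def plan(p,R,N=None,f=None):
    s=manip.get_state() if f is None else f
    q=s["ee_rot"];R0=Ro.from_quat([q[1],q[2],q[3],q[0]]);rv=(Ro.from_matrix(R)*R0.inv()).as_rotvec();d=(p-s["position"])*100
    if N is None:N=int(np.ceil(max(np.abs(d).max()/5,np.linalg.norm(d)/5,np.linalg.norm(rv)/.16,1)))
    print("clock",round(float(s["clock"]),2),"N",N,"turn/row",(rv/N).round(3).tolist(),"cm/row",(d/N).round(2).tolist(),"total",rv.round(3),d.round(2),"F",np.round(s["contact_force"],1),"w",round(float(s["width"]),4),"q",np.round(s["qpos"],2).tolist())
E
python3 - <<'E'
from h import *
print("C",C,"n",nc,"xc",xc)
T=cv2.imread("pics/top0.png")
for nm,pin,tips in(("L",(132.9,173.2),[(146.7,171.3),(122.8,173.3)]),("R",(207.1,184.8),[(196.7,185.5)])):
    o=cast("top",pin,face(0,0,.022),nc)
    for t in tips:
        v=cast("top",t,face(0,0,.022),nc)-o;s=np.sign(v@yc);print(nm,"len",np.linalg.norm(v),"q",np.arctan2(-s*(v@xc),s*(v@yc)))
g=cv2.cvtColor(T,cv2.COLOR_BGR2GRAY)
for c in blobs((g<85).astype(np.uint8),(150,170,32,20))[:1]:
    cen=cv2.minAreaRect(c)[0];v=cast("top",cen,face(0,0,.030),nc)-C;print("fin in case x,y",v@xc,v@yc)
for nm,uv,z in(("capA",(62,173),.235),("capB",(440,188),.235),("tin",(250.5,183),.06),("cup",(242,122),.05)):print(nm,cast("top",uv,(0,0,z)).round(3))
plan(face(0,.1065,.12),tool(.25))
E
```

```text
C [0.58202952 0.22637533 0.13623368] n [-0.463534    0.07442969  0.88294759] xc [ 0.87178066 -0.13998188  0.46947156]
L len 0.041082295361545625 q 0.28998909074379176
L len 0.029512710830211543 q 0.16460215368183273
R len 0.029993187356745436 q 0.22611599517546818
fin in case x,y 0.0010263177479144393 0.0035169443185804616
capA [0.572 0.489 0.235]
capB [ 0.526 -0.491  0.235]
tin [0.577 0.001 0.06 ]
cup [0.78  0.027 0.05 ]
clock 0.1 N 19 turn/row [-0.019, -0.02, 0.064] cm/row [1.65, 4.56, 0.0] total [-0.369 -0.371  1.222] [3.127e+01 8.667e+01 7.000e-02] F [ 0.4  0.2 -0.5] w 0.0854 q [-1.28, 0.28, 1.51, -0.0, 1.36, -0.12]
```

Request:
drive_tool(rows=[[[-0.023,-0.023,0.076],[1.74,4.1,0.4],5],[[-0.023,-0.023,0.076],[1.74,4.1,0.4],5],[[-0.023,-0.023,0.076],[1.74,4.1,0.4],5],[[-0.023,-0.023,0.076],[1.74,4.1,0.4],5],[[-0.023,-0.023,0.076],[1.74,4.1,0],5],[[-0.023,-0.023,0.076],[1.74,4.1,0],5],[[-0.023,-0.023,0.076],[1.74,4.1,0],5],[[-0.023,-0.023,0.076],[1.74,4.1,0],5]], force=40)

```text
clock: 1.1
position: [0.3699, -0.1972, 0.2581]
ee_rot: [0.107, 0.864, 0.487, 0.07]
contact_force: [0.6, 0.2, 0.2]
width: 0.05
gripper_force: 0.0
```

Request:
drive_tool(rows=[[[-0.023,-0.023,0.076],[1.74,4.1,0],5],[[-0.023,-0.023,0.076],[1.74,4.1,0],5],[[-0.023,-0.023,0.076],[1.74,4.1,0],5],[[-0.023,-0.023,0.076],[1.74,4.1,0],5],[[-0.023,-0.023,0.076],[1.74,4.1,0],5],[[-0.023,-0.023,0.076],[1.74,4.1,0],5],[[-0.023,-0.023,0.076],[1.74,4.1,0],5],[[-0.023,-0.023,0.076],[1.74,4.1,0],5]])

```text
clock: 2.1
position: [0.509, 0.1308, 0.258]
ee_rot: [0.202, 0.656, 0.715, 0.132]
contact_force: [0.5, -1.0, 0.3]
width: 0.0501
gripper_force: 0.0
```

```bash
python3 - <<'E'
from h import *
plan(face(0,-.1065,.05),tool(.25))
E
```

```text
clock 2.1 N 2 turn/row [0.0, -0.0, 0.002] cm/row [1.65, -0.29, -3.88] total [ 0.    -0.     0.003] [ 3.3  -0.59 -7.76] F [ 0.5 -1.   0.3] w 0.0501 q [0.24, -0.01, 1.91, -0.26, 0.8, 0.3]
```

Request:
drive_tool(rows=[[[0,0,0.003],[1.1,-0.2,-2.59],5],[[0,0,0],[1.1,-0.2,-2.59],5],[[0,0,0],[1.1,-0.19,-2.58],5],[[0,0,0],[0.38,-0.06,-0.73],5],[[0,0,0],[0.38,-0.06,-0.73],5],[[0,0,0],[0.38,-0.06,-0.73],5],[[0,0,0],[0.39,-0.06,-0.73],5],[[0,0,0],[0,0,0],5]])

```text
clock: 3.1
position: [0.5573, 0.1209, 0.1511]
ee_rot: [0.202, 0.656, 0.715, 0.132]
contact_force: [0.3, -0.5, 0.2]
width: 0.05
gripper_force: 0.0
```

```bash
python3 - <<'E'
from h import *
plan(face(0,-.1065,.017),tool(.25))
a=eyes.get_image("side");b=eyes.get_image("top")
f=lambda im,x,y,w,h,k:cv2.resize(im[y:y+h,x:x+w,::-1],None,fx=k,fy=k,interpolation=cv2.INTER_CUBIC)
cv2.imwrite("pics/b1.png",np.hstack([f(a,200,140,100,120,4),f(b,150,110,100,120,4)]))
E
```

```text
clock 3.1 N 1 turn/row [-0.001, -0.001, 0.004] cm/row [-0.01, 0.16, 0.01] total [-0.001 -0.001  0.004] [-0.01  0.16  0.01] F [ 0.3 -0.5  0.2] w 0.05 q [0.19, 0.17, 2.02, -0.34, 0.51, 0.36]
```

View pics/b1.png

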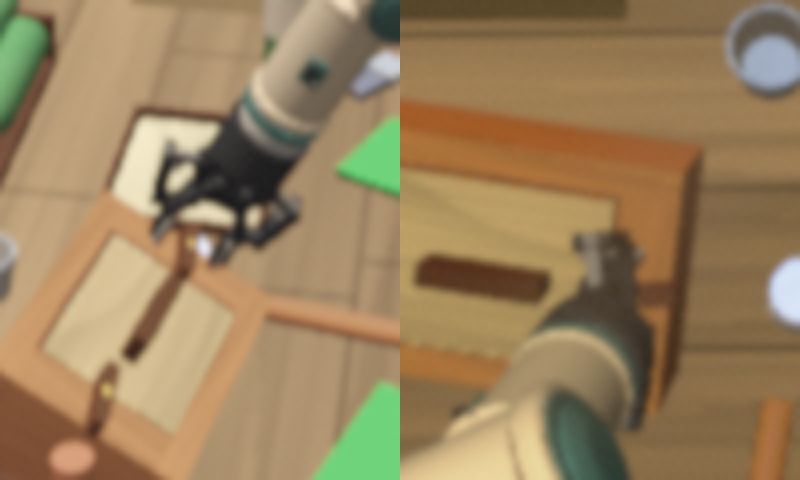

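The jaws straddle the right bar: fingertips at crop (165,235) and (215,250), with the bar between them. Closing now.

Request:
drive_tool(rows=[[[0,0,0.004],[0,0.16,0],3],[[0,0,0],[0,0,0],1],[[0,0,0],[0,0,0],1],[[0,0,0],[0,0,0],1],[[0,0,0],[0,0,0],1],[[0,0,0],[0,0,0],1]], force=30)

```text
clock: 3.95
position: [0.5548, 0.1222, 0.1505]
ee_rot: [0.2, 0.655, 0.717, 0.131]
contact_force: [-5.9, 1.5, 3.2]
width: 0.0131
gripper_force: 31.1
```

```bash
python3 - <<'E'
from h import *
plan(face(0,-.1065,.017),tool(1.43),8)
E
```

```text
clock 3.95 N 8 turn/row [-0.068, 0.01, 0.13] cm/row [0.03, 0.0, 0.01] total [-0.544  0.084  1.044] [0.25 0.03 0.08] F [-5.9  1.5  3.2] w 0.0131 q [0.2, 0.17, 2.02, -0.33, 0.52, 0.36]
```

Request:
drive_tool(rows=[[[-0.068,0.01,0.131],[-0.25,0,-0.05],1],[[-0.068,0.01,0.131],[0,0,0],1],[[-0.068,0.01,0.131],[0,0,0],1],[[-0.068,0.01,0.131],[0,0,0],1],[[-0.068,0.01,0.131],[0,0,0],1],[[-0.068,0.01,0.131],[0,0,0],1],[[-0.068,0.01,0.131],[0,0,0],1],[[-0.068,0.01,0.131],[0,0,0],1]])

```text
clock: 4.95
position: [0.5551, 0.1225, 0.1507]
ee_rot: [0.242, 0.14, 0.96, 0.001]
contact_force: [4.1, -0.5, -4.5]
width: 0.0133
gripper_force: 30.5
```

Request:
drive_tool(rows=[[[0,0,0],[0,0,0],1]])

```text
clock: 5.08
position: [0.555, 0.1225, 0.1507]
ee_rot: [0.242, 0.143, 0.96, 0.002]
contact_force: [4.8, -1.1, -5.7]
width: 0.0136
gripper_force: 30.3
```

```bash
python3 - <<'E'
from h import *
plan(face(0,-.1065,.017),tool(1.43),1)
plan(face(0,-.1065,.08),tool(1.43),4)
E
```

```text
clock 5.08 N 1 turn/row [-0.006, 0.002, -0.006] cm/row [0.22, -0.0, 0.05] total [-0.006  0.002 -0.006] [ 0.22 -0.    0.05] F [ 4.8 -1.1 -5.7] w 0.0136 q [0.19, 0.17, 2.03, -0.32, 0.5, -0.84]
clock 5.08 N 4 turn/row [-0.002, 0.001, -0.002] cm/row [-0.67, 0.12, 1.4] total [-0.006  0.002 -0.006] [-2.7   0.47  5.62] F [ 4.8 -1.1 -5.7] w 0.0136 q [0.19, 0.17, 2.03, -0.32, 0.5, -0.84]
```

Request:
drive_tool(rows=[[[0,0,0],[0,0,0],3],[[0,0,0],[0,0,0],3],[[0,0,0],[0,0,0],3],[[0,0,0],[-0.46,0.07,0.88],3],[[0,0,0],[-0.93,0.15,1.77],3],[[0,0,0],[-0.93,0.15,1.77],3],[[0,0,0],[-1.39,0.22,2.65],3],[[0,0,0],[0,0,0],5]])

```text
clock: 6.08
position: [0.5184, 0.1291, 0.2247]
ee_rot: [0.245, 0.142, 0.959, 0.003]
contact_force: [0.1, 1.0, 0.4]
width: 0.0472
gripper_force: 0.0
```

```bash
python3 - <<'E'
from h import *
plan(face(-.002,.1065,.08),tool(.22),8)
E
```

```text
clock 6.08 N 8 turn/row [0.07, -0.01, -0.134] cm/row [0.52, 2.61, -0.23] total [ 0.559 -0.077 -1.074] [ 4.17 20.87 -1.88] F [0.1 1.  0.4] w 0.0472 q [0.23, 0.03, 1.97, -0.27, 0.69, -0.88]
```

Request:
drive_tool(rows=[[[0.07,-0.01,-0.134],[0.52,2.61,-0.23],5],[[0.07,-0.01,-0.134],[0.52,2.61,-0.23],5],[[0.07,-0.01,-0.134],[0.52,2.61,-0.23],5],[[0.07,-0.01,-0.134],[0.52,2.61,-0.23],5],[[0.07,-0.01,-0.134],[0.52,2.61,-0.23],5],[[0.07,-0.01,-0.134],[0.52,2.61,-0.23],5],[[0.07,-0.01,-0.134],[0.52,2.61,-0.23],5],[[0.07,-0.01,-0.134],[0.52,2.61,-0.23],5]])

```text
clock: 7.08
position: [0.5594, 0.338, 0.2019]
ee_rot: [0.198, 0.666, 0.706, 0.137]
contact_force: [-0.2, 0.4, 0.4]
width: 0.0501
gripper_force: 0.0
```

```bash
python3 - <<'E'
from h import *
plan(face(-.002,.1065,.017),tool(.22),6)
E
```

```text
clock 7.08 N 6 turn/row [-0.001, -0.0, 0.0] cm/row [0.5, -0.08, -0.86] total [-0.005 -0.002  0.001] [ 2.99 -0.49 -5.16] F [-0.2  0.4  0.4] w 0.0501 q [0.61, 0.28, 1.71, -0.45, 0.84, 0.81]
```

Request:
drive_tool(rows=[[[0,0,0],[0.7,-0.12,-1.2],5],[[0,0,0],[0.7,-0.12,-1.2],5],[[0,0,0],[0.5,-0.08,-0.8],5],[[0,0,0],[0.3,-0.05,-0.5],5],[[0,0,0],[0.3,-0.05,-0.5],5],[[0,0,0],[0.3,-0.05,-0.5],5],[[0,0,0],[0,0,0],5]])

```text
clock: 7.95
position: [0.5874, 0.3323, 0.156]
ee_rot: [0.199, 0.664, 0.708, 0.137]
contact_force: [-0.5, -0.6, 0.1]
width: 0.0503
gripper_force: 0.0
```

```bash
python3 - <<'E'
from h import *
plan(face(-.002,.1065,.017),tool(.22),1)
a=eyes.get_image("side");b=eyes.get_image("top")
f=lambda im,x,y,w,h,k:cv2.resize(im[y:y+h,x:x+w,::-1],None,fx=k,fy=k,interpolation=cv2.INTER_CUBIC)
cv2.imwrite("pics/b2.png",np.hstack([f(a,190,170,90,110,4.4),f(b,110,120,90,110,4.4)]))
E
```

```text
clock 7.95 N 1 turn/row [-0.003, -0.001, -0.003] cm/row [0.19, 0.07, -0.57] total [-0.003 -0.001 -0.003] [ 0.19  0.07 -0.57] F [-0.5 -0.6  0.1] w 0.0503 q [0.57, 0.35, 1.74, -0.48, 0.74, 0.82]
```

View pics/b2.png

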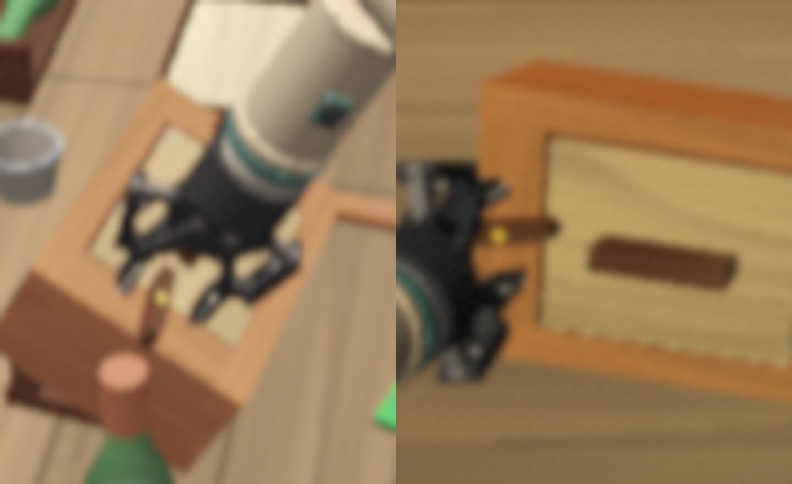

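The jaws straddle the left bar, with its pin at crop (162,297) in the side view and (499,235) in the top view. I need another 5.7 mm down, then close.

Request:
drive_tool(rows=[[[0,0,0],[0.1,0.03,-0.28],5],[[0,0,0],[0.1,0.04,-0.28],5],[[0,0,0],[0,0,0],3],[[0,0,0],[0,0,0],1],[[0,0,0],[0,0,0],1],[[0,0,0],[0,0,0],1],[[0,0,0],[0,0,0],1],[[0,0,0],[0,0,0],1]])

```text
clock: 9.05
position: [0.5895, 0.3333, 0.1509]
ee_rot: [0.199, 0.664, 0.708, 0.137]
contact_force: [1.0, -0.4, 0.3]
width: 0.0129
gripper_force: 32.1
```

```bash
python3 - <<'E'
from h import *
plan(face(-.002,.1065,.017),tool(1.43),8)
E
```

```text
clock 9.05 N 8 turn/row [-0.07, 0.011, 0.133] cm/row [-0.0, -0.0, -0.01] total [-0.564  0.087  1.065] [-0.02 -0.02 -0.06] F [ 1.  -0.4  0.3] w 0.0129 q [0.57, 0.35, 1.74, -0.49, 0.73, 0.83]
```

Request:
drive_tool(rows=[[[-0.07,0.011,0.133],[0,0,0],1],[[-0.07,0.011,0.133],[0,0,0],1],[[-0.07,0.011,0.133],[0,0,0],1],[[-0.07,0.011,0.133],[0,0,0],1],[[-0.07,0.011,0.133],[0,0,0],1],[[-0.07,0.011,0.133],[0,0,0],1],[[-0.07,0.011,0.133],[0,0,0],1],[[-0.07,0.011,0.133],[0,0,0],1]])

```text
clock: 10.05
position: [0.5892, 0.333, 0.1508]
ee_rot: [0.241, 0.144, 0.96, -0.002]
contact_force: [-0.2, -0.4, 1.1]
width: 0.0132
gripper_force: 32.3
```

Request:
drive_tool(rows=[[[0,0,0],[0,0,0],1],[[0,0,0],[0,0,0],3],[[0,0,0],[0,0,0],3],[[0,0,0],[0,0,0],3],[[0,0,0],[-0.46,0.07,0.88],3],[[0,0,0],[-0.93,0.15,1.77],3],[[0,0,0],[-0.93,0.15,1.77],3],[[0,0,0],[-1.39,0.22,2.65],5]])

```text
clock: 11.05
position: [0.5514, 0.3392, 0.2229]
ee_rot: [0.241, 0.146, 0.959, -0.001]
contact_force: [0.7, 0.3, 0.1]
width: 0.0471
gripper_force: 0.0
```

```bash
python3 - <<'E'
from h import *
plan(face(-.001,.002,.09),tool(0),9)
E
```

```text
clock 11.05 N 9 turn/row [0.073, -0.012, -0.14] cm/row [-0.13, -1.16, -0.09] total [ 0.659 -0.107 -1.261] [ -1.16 -10.41  -0.77] F [0.7 0.3 0.1] w 0.0471 q [0.62, 0.25, 1.69, -0.44, 0.88, -0.42]
```

Request:
drive_tool(rows=[[[0.073,-0.012,-0.14],[-0.13,-1.16,-0.09],5],[[0.073,-0.012,-0.14],[-0.13,-1.16,-0.09],5],[[0.073,-0.012,-0.14],[-0.13,-1.16,-0.09],5],[[0.073,-0.012,-0.14],[-0.13,-1.16,-0.09],5],[[0.073,-0.012,-0.14],[-0.13,-1.16,-0.09],5],[[0.073,-0.012,-0.14],[-0.13,-1.16,-0.09],5],[[0.073,-0.012,-0.14],[-0.13,-1.16,-0.09],5],[[0.073,-0.012,-0.14],[-0.13,-1.16,-0.09],5]])

```text
clock: 12.05
position: [0.5415, 0.2464, 0.216]
ee_rot: [0.196, 0.687, 0.684, 0.143]
contact_force: [0.1, -0.2, 0.5]
width: 0.0499
gripper_force: 0.0
```

Request:
drive_tool(rows=[[[0.073,-0.012,-0.14],[-0.13,-1.16,-0.09],5],[[0,0,0],[0,0,0],5]])

```text
clock: 12.3
position: [0.5402, 0.2345, 0.2147]
ee_rot: [0.185, 0.738, 0.63, 0.157]
contact_force: [0.6, -0.5, -0.0]
width: 0.0499
gripper_force: 0.0
```

```bash
python3 - <<'E'
from h import *
plan(face(-.001,.002,.09),tool(0),1)
plan(face(-.001,.002,.019),tool(0),8)
a=eyes.get_image("side");b=eyes.get_image("top")
f=lambda im,x,y,w,h,k:cv2.resize(im[y:y+h,x:x+w,::-1],None,fx=k,fy=k,interpolation=cv2.INTER_CUBIC)
cv2.imwrite("pics/b3.png",np.hstack([f(a,185,170,90,100,4.4),f(b,115,125,90+10,100,4)[:440] if 0 else cv2.resize(b[125:225,115:240,::-1],(400,440),interpolation=cv2.INTER_CUBIC)]))
# image of fin ends from mask of initial images, side view, triangulate
T=cv2.imread("pics/top0.png");S=cv2.imread("pics/side0.png")
for x,y in((-.002,0),(-.002,.0035)):
  for e in(.045,-.045): print(x,y,e,proj("top",face(x,y+e,.034)).round(1),proj("side",face(x,y+e,.034)).round(1))
E
```

```text
clock 12.3 N 1 turn/row [0.002, 0.001, -0.002] cm/row [-0.04, 0.07, 0.05] total [ 0.002  0.001 -0.002] [-0.04  0.07  0.05] F [ 0.6 -0.5 -0. ] w 0.0499 q [0.46, 0.15, 1.85, -0.4, 0.77, 0.85]
clock 12.3 N 8 turn/row [0.0, 0.0, -0.0] cm/row [0.41, -0.06, -0.78] total [ 0.002  0.001 -0.002] [ 3.25 -0.46 -6.22] F [ 0.6 -0.5 -0. ] w 0.0499 q [0.46, 0.15, 1.85, -0.4, 0.77, 0.85]
-0.002 0 0.045 [152.8 178. ] [234.8 223.8]
-0.002 0 -0.045 [184.5 182.9] [243.5 208.3]
-0.002 0.0035 0.045 [151.6 177.9] [234.5 224.4]
-0.002 0.0035 -0.045 [183.2 182.7] [243.2 208.8]
```

View pics/b3.png

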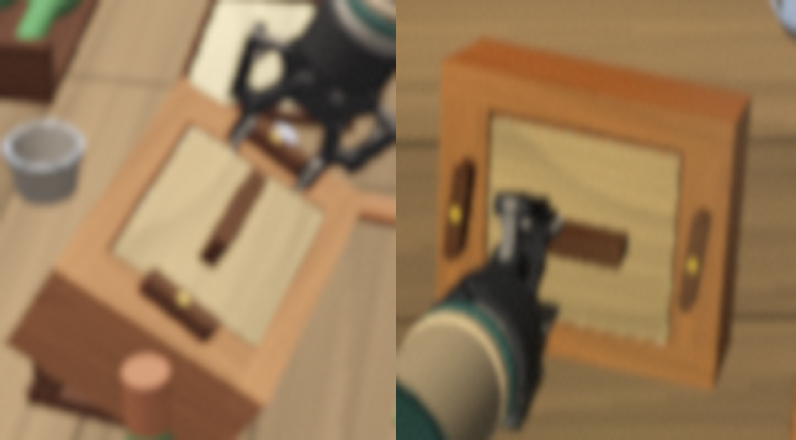

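Both bars now lie along the slope, clear of the panel: side crop (180,303) and (290,150), top crop (458,208) and (695,260). My fin mask had been cut off by its window, so I'm re-measuring it.

```bash
python3 - <<'E'
from h import *
T=cv2.imread("pics/top0.png");S=cv2.imread("pics/side0.png")
for n,im,roi in(("top",T,(150,168,42,24)),("side",S,(226,200,22,32))):
    g=cv2.cvtColor(im,cv2.COLOR_BGR2GRAY)
    for c in blobs((g<100).astype(np.uint8),roi)[:2]:
        p=c.reshape(-1,2).astype(float);v=np.array([cast(n,q,face(0,0,.034),nc)-C for q in p]);x,y=v@xc,v@yc
        print(n,cv2.contourArea(c),"y",y.min(),y.max(),(y.min()+y.max())/2,"x",np.median(x),x.min(),x.max())
E
```

```text
top 224.5 y -0.049148922335461726 0.04179122532811261 -0.003678848503674559 x 0.0015749995742047342 -0.010252808814588949 0.013983931207988192
side 66.0 y -0.08717690710789211 0.07310523066085825 -0.00703583822351693 x -0.0018282539116834778 -0.010795254377497055 0.007804095645642059
```

Request:
drive_tool(rows=[[[0.002,0.001,-0.002],[0.16,-0.55,-0.5],5],[[0,0,0],[0.6,-0.1,-1.1],5],[[0,0,0],[0.6,-0.1,-1.1],5],[[0,0,0],[0.6,-0.1,-1.1],5],[[0,0,0],[0.4,-0.07,-0.8],5],[[0,0,0],[0.4,-0.07,-0.8],5],[[0,0,0],[0.4,-0.06,-0.8],5],[[0,0,0],[0,0,0],5]])

```text
clock: 13.4
position: [0.5721, 0.224, 0.1505]
ee_rot: [0.184, 0.739, 0.629, 0.156]
contact_force: [-0.1, -0.4, 0.2]
width: 0.0499
gripper_force: 0.0
```

```bash
python3 - <<'E'
from h import *
plan(face(-.001,-.004,.019),tool(0),1)
E
```

```text
clock 13.4 N 1 turn/row [0.001, -0.003, 0.001] cm/row [-0.04, -0.01, 0.21] total [ 0.001 -0.003  0.001] [-0.04 -0.01  0.21] F [-0.1 -0.4  0.2] w 0.0499 q [0.4, 0.25, 1.9, -0.45, 0.61, 0.89]
```

Up 2 mm to keep the fingertips clear, then close on the fin.

Request:
drive_tool(rows=[[[0,0,0],[-0.04,0,0.18],4],[[0,0,0],[0,0,0],2],[[0,0,0],[0,0,0],1],[[0,0,0],[0,0,0],1],[[0,0,0],[0,0,0],1],[[0,0,0],[0,0,0],1]], force=60)

```text
clock: 14.15
position: [0.5711, 0.2243, 0.1536]
ee_rot: [0.184, 0.739, 0.629, 0.156]
contact_force: [-6.1, 0.8, 4.8]
width: 0.0169
gripper_force: 60.1
```

```bash
python3 - <<'E'
from h import *
plan(face(-.001,-.004,.019),tool(0),1)
E
```

```text
clock 14.15 N 1 turn/row [0.0, -0.001, 0.001] cm/row [0.06, -0.03, -0.1] total [ 0.    -0.001  0.001] [ 0.06 -0.03 -0.1 ] F [-6.1  0.8  4.8] w 0.0169 q [0.41, 0.25, 1.9, -0.45, 0.62, 0.89]
```

Request:
drive_tool(rows=[[[0,0,0],[-0.23,0.04,0.44],1],[[0,0,0],[-0.23,0.04,0.44],1],[[0,0,0],[-0.23,0.04,0.44],1],[[0,0,0],[-0.23,0.04,0.44],1],[[0,0,0],[-0.46,0.07,0.88],1],[[0,0,0],[-0.46,0.07,0.88],1],[[0,0,0],[-0.46,0.07,0.88],1],[[0,0,0],[-0.46,0.07,0.88],1]])

```text
clock: 15.15
position: [0.5438, 0.2288, 0.2067]
ee_rot: [0.184, 0.739, 0.629, 0.156]
contact_force: [0.0, 0.5, -1.9]
width: 0.0167
gripper_force: 59.0
```

```bash
python3 - <<'E'
from h import *
s=manip.get_state();print(np.round(s["moment"],2),np.round(s["contact_force"],1))
# target over tray: tool down, tool y along world +x
y=np.array([1.,0,0]);z=np.array([0,0,-1.]);R=np.c_[np.cross(y,z),y,z]
plan(np.array([.603,-.215,.20]),R,16)
a=eyes.get_image("side");b=eyes.get_image("top")
cv2.imwrite("pics/p1.png",np.hstack([cv2.resize(a[150:280,170:300,::-1],(400,400),interpolation=2),cv2.resize(b[110:240,110:240,::-1],(400,400),interpolation=2)]))
E
```

```text
[ 0.07  0.41 -0.06] [ 0.   0.5 -1.9]
clock 15.15 N 16 turn/row [0.002, 0.03, 0.01] cm/row [0.37, -2.77, -0.04] total [0.039 0.487 0.157] [  5.92 -44.38  -0.67] F [ 0.   0.5 -1.9] w 0.0167 q [0.44, 0.16, 1.86, -0.4, 0.74, 0.85]
```

View pics/p1.png

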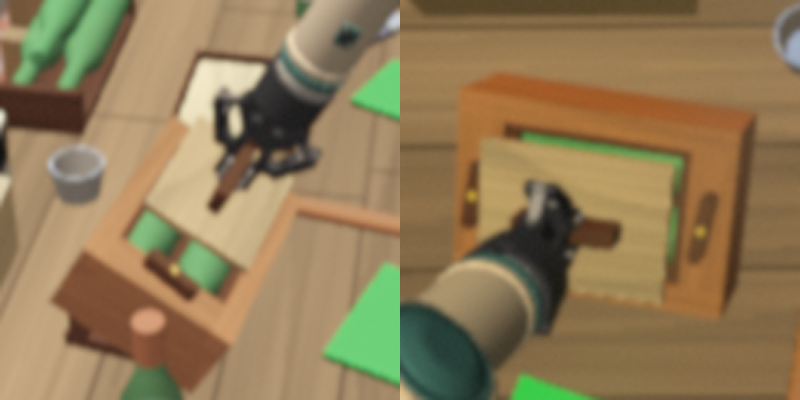

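The panel is out and held level with the slope, both bottles show green in the opening, and the bars are undisturbed. Next I raise it, cross to the tray and level it.

Request:
drive_tool(rows=[[[0,0,0],[0,0,1],1],[[0,0,0],[0,0,2],1],[[0.002,0.03,0.01],[0.37,-1.5,2],1],[[0.002,0.03,0.01],[0.37,-2.5,0],1],[[0.002,0.03,0.01],[0.37,-2.77,0],1],[[0.002,0.03,0.01],[0.37,-2.77,0],1],[[0.002,0.03,0.01],[0.37,-2.77,0],1],[[0.002,0.03,0.01],[0.37,-2.77,0],1]])

```text
clock: 16.25
position: [0.5666, 0.0768, 0.2563]
ee_rot: [0.117, 0.732, 0.664, 0.098]
contact_force: [-0.4, -0.7, -2.6]
width: 0.0172
gripper_force: 59.0
```

Request:
drive_tool(rows=[[[0.002,0.03,0.01],[0.37,-2.77,0],1],[[0.002,0.03,0.01],[0.37,-2.77,0],1],[[0.002,0.03,0.01],[0.37,-2.77,0],1],[[0.002,0.03,0.01],[0.37,-2.77,0],1],[[0.002,0.03,0.01],[0.37,-2.77,0],1],[[0.002,0.03,0.01],[0.37,-2.77,0],1],[[0.002,0.03,0.01],[0.37,-2.77,0],1],[[0.002,0.03,0.01],[0.37,-2.77,0],1]])

```text
clock: 17.25
position: [0.5964, -0.1452, 0.2562]
ee_rot: [0.027, 0.712, 0.701, 0.02]
contact_force: [-0.1, -0.6, -1.3]
width: 0.0169
gripper_force: 59.0
```

Request:
drive_tool(rows=[[[0.002,0.03,0.01],[0.37,-2.77,0],1],[[0.002,0.03,0.01],[0.37,-2.77,0],1],[[0,0,0],[0,-2,0],1],[[0,0,0],[0,0,0],1],[[0,0,0],[0,0,0],1]])

```text
clock: 17.88
position: [0.603, -0.2183, 0.256]
ee_rot: [0.004, 0.705, 0.709, 0.001]
contact_force: [0.2, 0.8, -1.3]
width: 0.0169
gripper_force: 58.9
```

```bash
cat >> h.py <<'E'
_y=np.array([1.,0,0]);_z=np.array([0,0,-1.]);RD=np.c_[np.cross(_y,_z),_y,_z]
E
python3 - <<'E'
from h import *
plan(np.array([.603,-.215,.10]),RD,8)
a=eyes.get_image("top");cv2.imwrite("pics/t2.png",a[:,:,::-1]);b=eyes.get_image("side")
s=manip.get_state();print(s["moment"].round(2) if hasattr(s["moment"],"round") else s["moment"])
q=proj("top",np.array(s["position"])-[0,0,.023]);print("tcp-on-panel px",q)
cv2.imwrite("pics/p2.png",np.hstack([cv2.resize(b[130:240,200:310,::-1],(400,400),interpolation=2),cv2.resize(a[110:240,250:380,::-1],(400,400),interpolation=2)]))
E
```

```text
clock 17.88 N 8 turn/row [0.001, 0.001, -0.001] cm/row [0.0, 0.04, -1.95] total [ 0.005  0.007 -0.005] [  0.     0.33 -15.6 ] F [ 0.2  0.8 -1.3] w 0.0169 q [-0.46, 0.37, 1.34, -0.0, 1.43, -0.46]
[ 0.   -0.02 -0.02]
tcp-on-panel px [333.18797737 159.88800187]
```

View pics/p2.png

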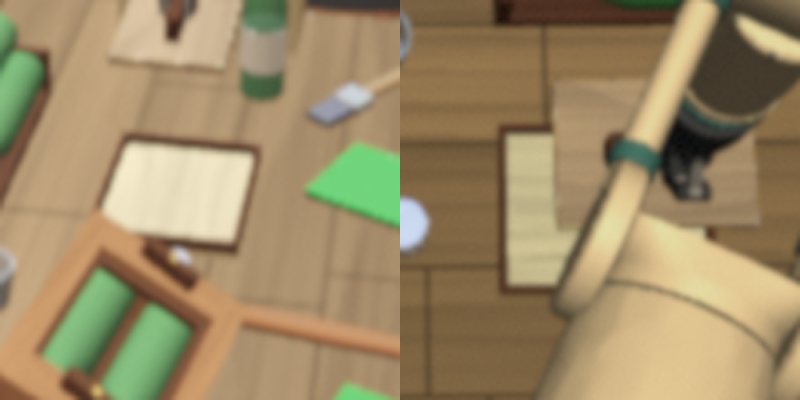

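The panel hangs level and square over the tray, centred on the tool: panel spans top columns 300–366 and rows 136–183, with the tool at (333,160). Lowering it now.

Request:
drive_tool(rows=[[[0.005,0.007,-0.005],[0,0.33,-1.5],1],[[0,0,0],[0,0,-3],1],[[0,0,0],[0,0,-4],1],[[0,0,0],[0,0,-4],1],[[0,0,0],[0,0,-3],1],[[0,0,0],[0,0,-2],1],[[0,0,0],[0,0,-1.5],1],[[0,0,0],[0,0,0],1]])

```text
clock: 18.98
position: [0.6024, -0.215, 0.0644]
ee_rot: [-0.001, 0.707, 0.707, -0.001]
contact_force: [-0.7, 0.3, -1.4]
width: 0.0171
gripper_force: 58.9
```

```bash
python3 - <<'E'
from h import *
plan(np.array([.603,-.215,.036]),RD,8)
E
```

```text
clock 18.98 N 8 turn/row [-0.0, -0.0, 0.0] cm/row [0.01, -0.0, -0.36] total [-0.    -0.003  0.   ] [ 0.06 -0.   -2.84] F [-0.7  0.3 -1.4] w 0.0171 q [-0.45, 0.51, 1.6, -0.0, 1.03, -0.45]
```

Request:
drive_tool(rows=[[[0,0,0],[0.05,0,-0.6],1],[[0,0,0],[0,0,-0.6],1],[[0,0,0],[0,0,-0.5],1],[[0,0,0],[0,0,-0.4],1],[[0,0,0],[0,0,-0.3],1],[[0,0,0],[0,0,-0.2],1],[[0,0,0],[0,0,0],1]])

```text
clock: 19.85
position: [0.6038, -0.2158, 0.0398]
ee_rot: [0.0, 0.707, 0.707, -0.0]
contact_force: [0.4, -0.6, -2.3]
width: 0.017
gripper_force: 58.9
```

Request:
drive_tool(rows=[[[0,0,0],[0,0,-0.1],1],[[0,0,0],[0,0,0],1]])

```text
clock: 20.1
position: [0.6039, -0.2158, 0.039]
ee_rot: [0.0, 0.707, 0.707, -0.0]
contact_force: [-0.2, -0.5, -2.4]
width: 0.017
gripper_force: 58.9
```

Request:
drive_tool(rows=[[[0,0,0],[0,0,-0.1],1],[[0,0,0],[0,0,0],1]])

```text
clock: 20.35
position: [0.6038, -0.2158, 0.0379]
ee_rot: [0.0, 0.707, 0.707, -0.0]
contact_force: [-0.6, -0.6, -2.5]
width: 0.0166
gripper_force: 58.9
```

Request:
drive_tool(rows=[[[0,0,0],[0,0,-0.1],1],[[0,0,0],[0,0,0],1]])

```text
clock: 20.6
position: [0.6038, -0.2158, 0.0368]
ee_rot: [0.0, 0.707, 0.707, -0.0]
contact_force: [-0.1, -1.2, -1.5]
width: 0.0172
gripper_force: 58.9
```

Request:
drive_tool(rows=[[[0,0,0],[0,0,-0.1],1],[[0,0,0],[0,0,0],1]])

```text
clock: 20.85
position: [0.6038, -0.2158, 0.0358]
ee_rot: [0.0, 0.707, 0.707, -0.0]
contact_force: [-0.2, 0.1, -2.6]
width: 0.0171
gripper_force: 58.9
```

Request:
drive_tool(rows=[[[0,0,0],[0,0,-0.1],1],[[0,0,0],[0,0,0],1]])

```text
clock: 21.1
position: [0.6039, -0.2159, 0.0354]
ee_rot: [0.001, 0.707, 0.707, -0.0]
contact_force: [-1.0, 0.4, 2.5]
width: 0.0171
gripper_force: 59.6
```

Contact: the force changed sign at z = 35.4 mm (36 expected). Releasing and rising.

Request:
drive_tool(rows=[[[0,0,0],[0,0,-0.03],2.5],[[0,0,0],[0,0,0],3],[[0,0,0],[0,0,0],5],[[0,0,0],[0,0,0],5],[[0,0,0],[0,0,0.5],5],[[0,0,0],[0,0,1.5],5],[[0,0,0],[0,0,3],5],[[0,0,0],[0,0,4],5]])

```text
clock: 22.1
position: [0.6035, -0.2157, 0.1257]
ee_rot: [-0.0, 0.707, 0.707, -0.001]
contact_force: [1.3, -0.3, 0.7]
width: 0.0497
gripper_force: 0.0
```

Request:
drive_tool(rows=[[[0,0,0],[0,0,5],5],[[0,0,0],[-2,0.5,5],5],[[0,0,0],[-4,1,3],5],[[0,0,0],[-5,1,1],5],[[0,0,0],[-5,1,0],5],[[0,0,0],[-4,1,0],5],[[0,0,0],[-3,0.5,0],5],[[0,0,0],[0,0,0],5]])

```text
clock: 23.1
position: [0.3722, -0.1652, 0.266]
ee_rot: [0.001, 0.708, 0.707, -0.0]
contact_force: [0.4, -0.7, -0.6]
width: 0.0498
gripper_force: 0.0
```

```bash
python3 - <<'E'
from h import *
a=eyes.get_image("top")[:,:,::-1];b=eyes.get_image("side")[:,:,::-1]
A=a[80:280,30:460];B=b[100:320,150:350]
cv2.imwrite("pics/fin.png",np.hstack([cv2.resize(A,(430,400)) if 0 else cv2.resize(A,(480,400)),cv2.resize(B,(320,400))]))
s=manip.get_state();print(s["clock"],s["position"],s["contact_force"])
E
```

```text
23.2 [ 0.37462106 -0.16620019  0.26576597] [ 0.31690878  0.10831051 -0.48566419]
```

View pics/fin.png

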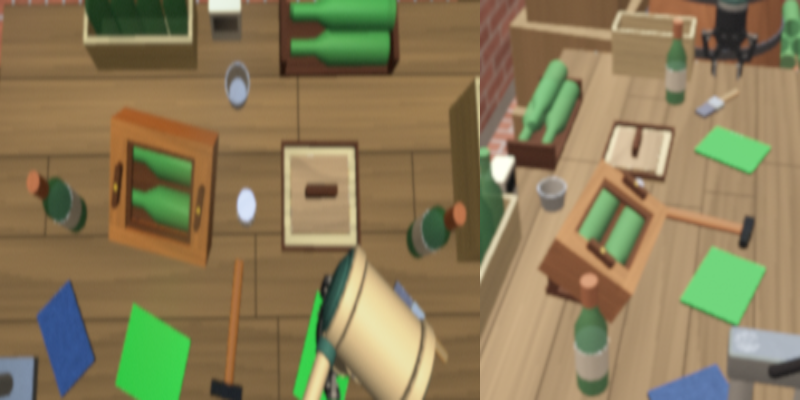

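The panel lies flat inside the tray, handle up and centred at crop (320,191). Both bars are aside at (117,185) and (199,205), and the bystanders are where they were. Handing in.

```bash
python3 -c "
from rig import job
print(job.sign_off())"
```

```text
the job is handed in; nothing more can be done
None
```

Both turn buttons are turned aside, the panel lies flat and handle up on the tray floor, nothing else on the bench looks moved in the last pictures, and I handed the job in at about 23 s; no verdict came back.

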